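# Half-open the ball valve and listen at the marked pad

## Robot

A 6-joint arm with a two-finger parallel gripper is mounted at the origin on the work surface. World frame = base frame: x ahead of the robot, y to its left, z up, the work surface at z = 0. Lengths are in mm, angles in rad, forces in N, time in s.
With the tool pointing down it reaches from about 325 to 775 mm from the base axis. Payload 5.5 kg.
Tool frame: the origin (TCP) lies midway between the tips of the shut fingers; the grasp point (between the pads) lies 19 mm behind it; z points along the fingers, y is the direction in which the jaws open and shut (so a half turn about z gives the same grasp; the last joint's range is limited). The gripper opens to 85 mm and grips with 20 to 120 N. Pads are 22 mm wide; open, the fingers measure 114 mm over their backs; the gripper's body (76 mm by 85 mm) begins 54 mm behind the grasp point. The pads swing forward as they close: fully open they stand 13 mm farther back than shut.
Start: joints at [-1.204, 0.091, 1.231, -0, 1.82, -0.057], TCP at [246.738, -546.934, 231.275] pointing down, gripper open.
Joint ranges: [-2.87, 2.87], [-0.86, 2.18], [0.17, 2.46], [-1.51, 4.65], [0.06, 2.69], [-2.65, 2.65]. Speed limits (rad/s): [2.57, 2.57, 3.01, 3.14, 3.14, 3.14].

## Interface

Orientations are given as [roll, pitch, yaw] about the fixed x, y, z axes, in that order (R = Rz(yaw) Ry(pitch) Rx(roll)).
In Python, from station import sense, snapshot, camera_params, finish_job gives the robot as it stands. The module is installed in compiled form; this text tells all that it offers.
- The arm moves only by the tool servo_tool, never from a script. Its argument "commands" is a list of rows, each an object of numbers: "rx", "ry", "rz": the turn, a rotation vector about the world's x, y, z as a fraction of full scale; "dx", "dy", "dz": the shift along the world's x, y, z as a fraction of full scale; "jaw": the opening, from -1 (shut) to 1 (fully open), so that 0 is half open. A call has 1 to 10 rows; each row shifts and turns the pose as measured when the row begins; what a row does not reach is not made up. Full scale, the value 1, is 0.05 m for a shift and 10 degrees for a turn. A row lasts 1/8 s, in which the tool goes at most 62.5 mm and 10.7 degrees, less where a joint would pass 70% of its speed; a pose out of reach is approached as far as the arm can. A call with a number of a shift or a turn outside -1 to 1 is refused whole. A call with a gripper value outside its range is refused whole. The fingers move at their own pace and stop on an object; "force" is the grip in N (left out, the last holds). Time passes only in rows, so rows that do not move let the fingers close. It gives the time, the measured TCP pose, the force and the opening at its end, in the units of the state.
- sense(): the state, without advancing time (a new reading comes with each control period).
- snapshot(name): name is "scene" or "side" or "wrist"; returns (picture, depth): 420x560x3 uint8, blue, green, red; 420x560 float32, mm along the optical axis (not along the pixel's ray), 0 where there is no reading.
- camera_params(name): a dict with "K" (3x3 intrinsics, pixels), "k1" (the pictures are not rectified: a ray, as slopes to the right and down, at radius r is drawn at 1 + k1 r^2 times it, then the intrinsics apply), "xyz" and "orientation" of the camera in the world. Camera axes: x right, y up, looking along -z (the intrinsics and any distortion apply to the point x, -y, -z); pixel columns grow to the right and rows downward; lengths in mm; the calibration is good to about 2 mm. A picture is of the moment at which its call begins: read the wrist's pose just before it. camera_params takes no time and is no camera call; for the wrist camera it gives the pose at the moment of the call.
- finish_job(): hands the job in, once; it reports no verdict.
The state is a dict: "t": time; "joints": joint angles; "qd": joint speeds; "joint_efforts": joint torques, N m; "ee_pos": TCP position; "eef_rot": TCP orientation; "force": force on the tool from outside, world axes, zero at the start; "wrist_torque": the same for the moment, N m; "gripper_width": opening from 0.0 (shut) to 1.0 (fully open).
Only numpy, scipy, OpenCV 4.12 (cv2) and the standard library are available. Lean on these libraries where they do the work, as an engineer would, in place of code of your own. Each camera call takes 0.05 s, during which the arm holds its last target.

## Task

Turn the ball valve's lever to half open (45 degrees between shut and fully open) and leave it there; then take the listening probe out of its stand and hold its tip inside the ring marked on the sloping pad, the probe square to the pad's face and pressed lightly, so that the sprung tip is about half way in. Finish while still holding the probe like that, without letting go, and leave the other things on the bench where they are.

Things in the scene. Friction and masses are not known exactly. Their poses are not given: they have to be found in the camera images.
- pipe_rig: Rig fixed to the bench: a level flanged steel pipe, 60 mm diameter and 380 mm long, its axis 85 mm above the bench, on two grey saddles. Origin on the bench under the middle of the pipe; y runs along the pipe towards the brass ball valve's end, z up; the pipe ends are at y = -190 and +190 mm, with flanges 92 mm in diameter. The valve body (82 mm diameter) is at y = +90 mm, the sloping pad at y = -90 mm.
- valve_stem (a point): Point on the upright turning axis of the ball valve's handle, at the handle's mid height, 165 mm above the bench; its axes are those of the rig.
- handle (a joint): Angle of the valve's lever handle, rad. 0 = shut: the lever points across the pipe along the rig's +x; it grows anticlockwise seen from above; 0.785 = half open (lever diagonal to the pipe, between the rig's +x and +y); 1.571 = fully open, along the pipe's +y. Stiff: it stays where it is left and takes about 0.35 N m to turn (4 N at the grip).
- handle_grip (a point): Middle of the black rubber sleeve of the lever, 85 mm from the stem axis; x points outwards along the lever, z up. The sleeve is 80 mm long, 22 mm wide and 14 mm high, 165 mm above the bench at mid height, free on both sides and below (25 mm or more to the pipe or flange beneath).
- pad: Round machined steel pad, 40 mm diameter, standing out of the pipe and sloping 25 degrees (0.436 rad) towards the rig's -x side. Origin at the centre of its flat face, about 130 mm above the bench, in the middle of the dark ring marked there (14 mm inside, 17 mm outside diameter); z is the outward normal of the face, y is along the pipe as the rig's. Rigid and fixed to the rig.
- stand: Fixed aluminium block, 70 x 70 x 80 mm high, with a 15 mm upright hole through its middle; origin at the centre of its underside, z up.
- probe: Listening probe standing upright in the stand's hole, about 0.16 kg. Origin on its axis at the underside of its collar, which rests on the stand (80 mm above the bench); z runs up the handle, away from the tip. Black round handle 28 mm in diameter from z = 8 to 85 mm; collar 36 mm in diameter, z = 0 to 8 mm; below it a steel stem 12 mm in diameter down to z = -50 mm and out of that a sprung steel tip.
- plunger (a joint): How far the probe's sprung tip is pressed in, m: 0 = fully out, 0.012 = all the way in. It needs 1 N to start moving, then 0.5 N per mm: 4 N at half way (0.006), 7 N all the way in.
- tip (a point): End of the probe's sprung tip (round, 7 mm diameter), on the probe's axis, 66 mm below the probe's origin when fully out; z runs up the probe's axis.
- tin: Bystander, loose: round tin 70 mm across, 100 mm tall. Origin at the centre of its underside.
- coupling: Bystander, loose: dark steel pipe coupling (ring), 60 mm across, 35 mm tall. Origin at the centre of its underside.
- wrench: Bystander, loose: open-ended wrench lying flat. Origin in its handle region, on the bench.
- mug: Bystander, loose: white mug, 80 mm across, 90 mm tall. Origin at the centre of its underside.
- jar: Bystander, loose: lidded jar, 60 mm across, 80 mm tall. Origin at the centre of its underside.
- brush: Bystander, loose: brush lying flat. Origin in its handle region, on the bench.
Not all that is in view belongs to the job. Of the things shaped like the probe, the black one is meant. Leave any brown look-alike of the stand alone.

How it is judged:
By the outcome, as a careful person would: the job done as asked, in the order asked, and still so for the second after the job is handed in, while the arm keeps its last pose, push and grip.
It also fails if it takes over 48 s, if anything falls off the work surface, if the arm or the gripper's body presses on something with over 40 N, if the wrist force passes 120 N, or if a joint passes its speed limit or range.

## Working session

There is one attempt and no reset: what is moved stays moved. The work goes in short steps, Python scripts to look and compute and a tool call to move; the robot and the scene stay as the last step left them, time stands still between calls to the robot, and variables do not carry over. Pictures are saved under pics/ and viewed, and the job is handed in when it is done.

Besides the shell and the picture viewer there is one more tool, called after ">>>" as name([rows], argument=value, ...), one row to a line, values as JSON. servo_tool: Moves the arm, as the interface text tells. Shift numbers are shares of 0.05 m and turn numbers shares of 10 degrees, none past 1 either way. Its arguments: {"type":"object","properties":{"commands":{"type":"array"},"force":{"type":"number"}},"required":["commands"]}

```bash
mkdir -p pics
cat > h.py <<'E'
import numpy as np, cv2
from station import *
from scipy.spatial.transform import Rotation as R
def rot(o): return R.from_euler('xyz',o).as_matrix()
def pix2w(c,u,v,d):
    K=np.array(c['K']);p=np.array([(u-K[0,2])/K[0,0],(v-K[1,2])/K[1,1]])
    q=p.copy()
    for _ in range(20): q=p/(1+c['k1']*(q@q))
    return rot(c['orientation'])@np.array([q[0]*d,-q[1]*d,-d])+np.array(c['xyz'])
def w2pix(c,P):
    x=rot(c['orientation']).T@(np.array(P)-np.array(c['xyz']));q=np.array([x[0],-x[1]])/-x[2]
    q=q*(1+c['k1']*(q@q));K=np.array(c['K']);return K[0,0]*q[0]+K[0,2],K[1,1]*q[1]+K[1,2]
def cloud(c,d):
    K=np.array(c['K']);v,u=np.mgrid[0:420,0:560];p=np.stack([(u-K[0,2])/K[0,0],(v-K[1,2])/K[1,1]],-1);q=p.copy()
    for _ in range(20): q=p/(1+c['k1']*(q**2).sum(-1,keepdims=True))
    X=np.stack([q[...,0]*d,-q[...,1]*d,-d],-1)
    return X@rot(c['orientation']).T+np.array(c['xyz'])
E
python3 - <<'E'
from h import *
for n in ['scene','side','wrist']:
    c=camera_params(n);p,d=snapshot(n);cv2.imwrite(f'pics/{n}0.png',p);np.savez(f'{n}0.npz',p=p,d=d,c=c)
    print(n,c)
print(sense())
E
```

```text
scene {'K': array([[472.5657559 ,   0.        , 281.38460292],
       [  0.        , 472.5657559 , 212.75790708],
       [  0.        ,   0.        ,   1.        ]]), 'k1': -0.0160185492913955, 'xyz': array([1163.40386173, -514.47288316, 1007.0838327 ]), 'orientation': array([0.73268905, 0.0196829 , 0.90093853])}
side {'K': array([[440.25820981,   0.        , 275.43955033],
       [  0.        , 440.25820981, 209.459879  ],
       [  0.        ,   0.        ,   1.        ]]), 'k1': -0.12818110640300706, 'xyz': array([-109.45493629,  635.42409037,  827.27337771]), 'orientation': array([ 0.90976976,  0.01381829, -2.37882506])}
wrist {'K': array([[333.86951936,   0.        , 281.21060204],
       [  0.        , 333.86951936, 209.40742103],
       [  0.        ,   0.        ,   1.        ]]), 'k1': -0.013445035655972297, 'xyz': array([ 323.76185283, -511.85271962,  372.08901892]), 'orientation': array([-0.33158861,  0.00122701, -1.14650734])}
{'t': 0.15, 'joints': array([-1.20371025e+00,  9.16984056e-02,  1.23161812e+00, -6.73297393e-05,
        1.81979464e+00, -5.67086967e-02]), 'qd': array([-1.04273091e-03, -6.73468866e-04, -4.57774188e-03,  3.21010793e-05,
       -8.76827287e-04, -5.33384089e-04]), 'joint_efforts': array([ 1.26170278e-03, -4.59372103e+01, -4.18526602e+01, -9.28624490e-05,
        9.58648918e-03,  1.53812545e-05]), 'ee_pos': array([ 246.62975839, -546.73264496,  230.3981331 ]), 'eef_rot': array([-3.14007288e+00, -2.08932053e-05,  4.23778219e-01]), 'force': array([-0.32747588,  0.68665988,  0.47525092]), 'wrist_torque': array([0.04386034, 0.05509048, 0.01895439]), 'gripper_width': 1.0010573468164294}
```

View pics/scene0.png

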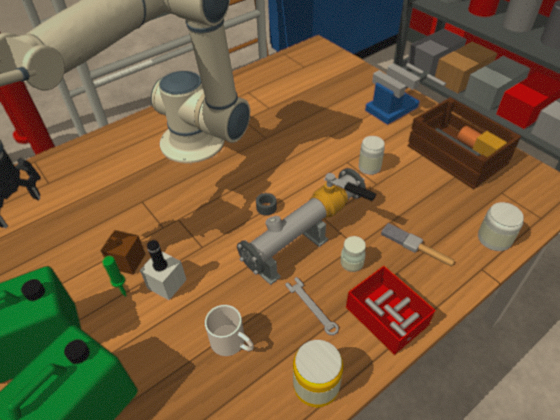

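View pics/side0.png

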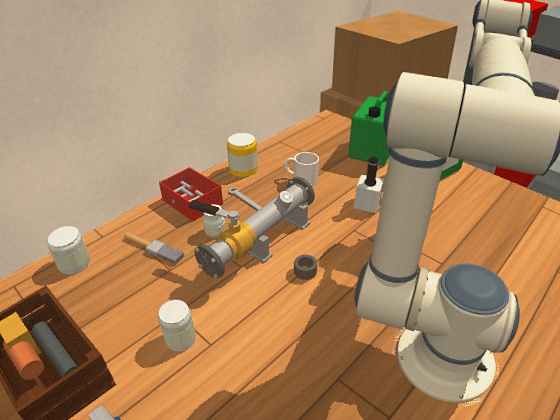

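View pics/wrist0.png

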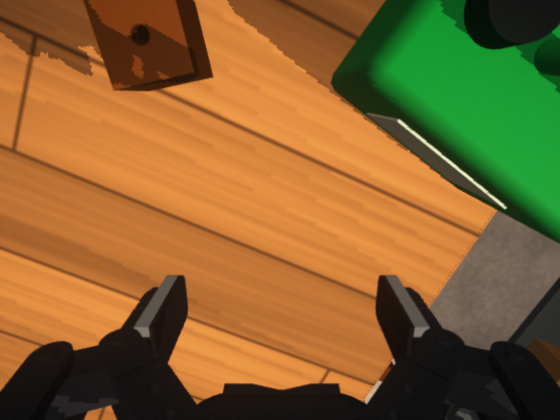

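The black probe is in the aluminium block at scene (157,262) and side (370,188). The green look-alike at scene (112,272) and the brown block at (122,250) are decoys. The rig runs from about (248,257) to (350,183), with the brass valve at (330,197). I'll enlarge both.

Run:
```python
from h import *
s=np.load('scene0.npz',allow_pickle=True);p=s['p'];d=s['d'];c=s['c'].item()
a=cv2.resize(p[160:290,225:395],None,fx=4.5,fy=4.5,interpolation=cv2.INTER_CUBIC);cv2.imwrite('pics/a.png',a)
b=cv2.resize(p[220:310,80:200],None,fx=6,fy=6,interpolation=cv2.INTER_CUBIC);cv2.imwrite('pics/b.png',b)
t=np.load('side0.npz',allow_pickle=True)
a=cv2.resize(t['p'][140:280,180:400],None,fx=3.6,fy=3.6,interpolation=cv2.INTER_CUBIC);cv2.imwrite('pics/c.png',a)
```

```text
(no output)
```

View pics/a.png

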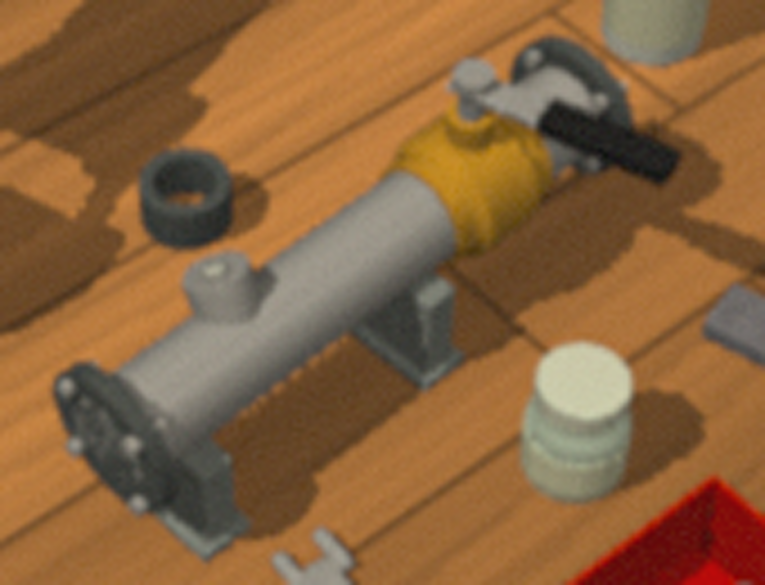

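View pics/b.png

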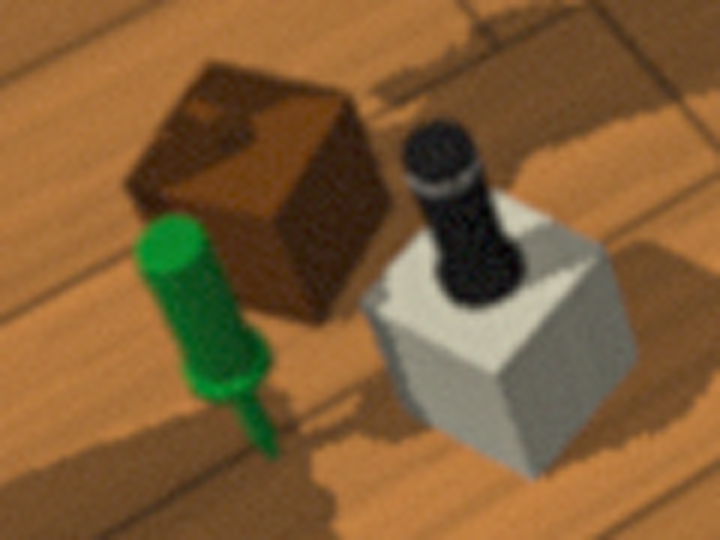

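View pics/c.png

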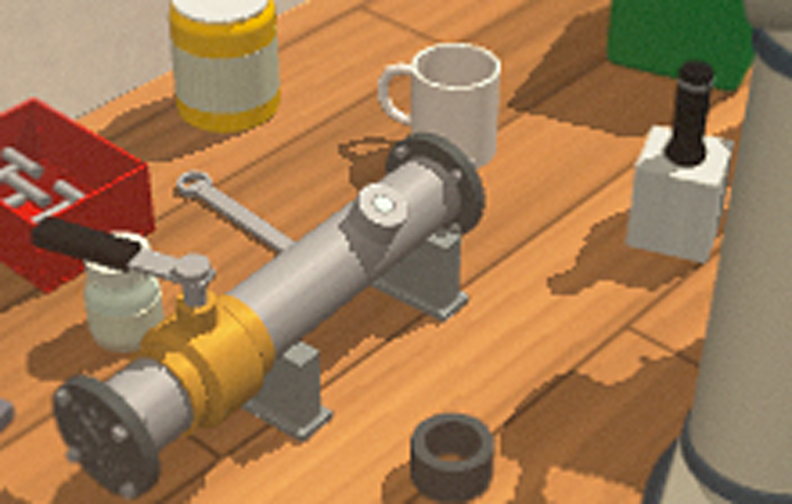

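The crops confirm the black probe in the aluminium block. The pad tilts towards the coupling side. The lever is near shut and points across the pipe, away from the robot. Next I'll fit the poses from the depth clouds.

Run:
```python
from h import *
from scipy.optimize import least_squares
C={}
for n in ['scene','side']:
    s=np.load(n+'0.npz',allow_pickle=True);c=s['c'].item();C[n]=(c,s['p'],s['d'],cloud(c,s['d']))
pts={'scene':[(248,257),(350,183),(330,180)],'side':[(211,260),(303,192)]}
def P(n,u,v): 
    return C[n][3][v,u].round(1)
print('scene flange',P('scene',246,258),P('scene',352,180),'stemtop',P('scene',330,177),'sleeve',P('scene',360,190),'padtop',P('scene',273,220),'probe',P('scene',153,243),'standtop',P('scene',165,272))
print('side stemtop',P('side',234,214),'pad',P('side',287,197),'probe',P('side',373,160),'sleeve',P('side',206,208))
out={}
for n in C:
    X=C[n][3].reshape(-1,3)
    pipe=X[(X[:,2]>95)&(X[:,2]<112)&(X[:,0]>450)&(X[:,0]<900)&(X[:,1]>-400)&(X[:,1]<250)]
    print(n,len(pipe),pipe.mean(0))
    # top of stand
```

```text
scene flange [ 555.9 -167.4   74.5] [550.2 192.2 113.9] stemtop [548.1 109.4 173.9] sleeve [629.2 135.5 173.6] padtop [542.8 -71.1 134.5] probe [ 445.7 -341.5  165.1] standtop [ 472.5 -344.3   82.3]
side stemtop [542.7 110.8 169.4] pad [534.9 -69.8 126.6] probe [ 440.2 -333.   163.9] sleeve [611.3 141.9 169.4]
scene 1313 [598.51079584 -47.25015969 105.16522204]
side 1543 [567.92399901  14.59463261 105.20288777]
```

```bash
cat > fit.py <<'E'
from h import *
from scipy.optimize import least_squares
def load(n):
    s=np.load(n+'.npz',allow_pickle=True);c=s['c'].item();return c,s['p'],s['d'],cloud(c,s['d'])
if __name__=='__main__':
  for n in ['scene0','side0']:
    c,p,d,X=load(n);X=X.reshape(-1,3)
    x0,y0,th=548,15,0.0;dz=0
    for it in range(4):
        ex=np.array([np.cos(th),np.sin(th),0]);ey=np.array([-np.sin(th),np.cos(th),0])
        L=np.c_[(X-[x0,y0,0])@ex,(X-[x0,y0,0])@ey,X[:,2]]
        r=np.hypot(L[:,0],L[:,2]-85-dz)
        m=(abs(r-30)<(10 if it<2 else 4))&(L[:,2]>75)&(L[:,1]>-160)&(L[:,1]<45)&((L[:,1]<-120)|(L[:,1]>-60))
        Y=X[m]
        def f(q):
            e=np.array([np.cos(q[1]),np.sin(q[1])]);l=(Y[:,:2]-[q[0],y0])@e
            return np.hypot(l,Y[:,2]-85-q[2])-30
        s=least_squares(f,[x0,th,dz],loss='soft_l1');x0,th,dz=s.x
    print(n,'axis x at y=15',x0,'yaw',th,'dz',dz,m.sum(),np.std(s.fun))
    ex=np.array([np.cos(th),np.sin(th),0]);ey=np.array([-np.sin(th),np.cos(th),0])
    L=np.c_[(X-[x0,y0,0])@ex,(X-[x0,y0,0])@ey,X[:,2]-dz]
    r=np.hypot(L[:,0],L[:,2]-85)
    fl=L[(r<48)&(r>33)&(L[:,2]>50)&(abs(L[:,1])>150)]
    for sg in (-1,1):
        q=fl[fl[:,1]*sg>0][:,1]; print(' flange y pct',sg,np.percentile(q,[2,10,50,90,98]).round(1),len(q))
    # valve stem top: z 165-185
    st=L[(L[:,2]>160)&(L[:,2]<185)&(np.hypot(L[:,0],L[:,1]-92)<150)]
    near=st[np.hypot(st[:,0],st[:,1]-92)<16]
    print(' stem near mean',near.mean(0) if len(near) else None,len(near))
    gr=st[(np.hypot(st[:,0],st[:,1]-92)>45)]
    print(' grip',len(gr),gr.mean(0),np.percentile(gr,[2,98],axis=0).round(0).tolist())
    # pad
    pad=L[(abs(L[:,1]+88)<25)&(L[:,2]>117)&(L[:,2]<150)&(abs(L[:,0])<40)]
    A=np.c_[pad[:,:2],np.ones(len(pad))];w=np.ones(len(pad),bool)
    for _ in range(6):
        k=np.linalg.lstsq(A[w],pad[w,2],rcond=None)[0]; w=abs(A@k-pad[:,2])<1.5
    print(' pad plane',k,'mean',pad[w].mean(0),w.sum(),'mid',(pad[w].max(0)+pad[w].min(0))/2,'slope deg',np.degrees(np.arctan(np.hypot(*k[:2]))))
    # stand top & probe
    near=X[np.hypot(X[:,0]-450,X[:,1]+338)<70]
    t=near[(near[:,2]>72)&(near[:,2]<86)];print(' standtop',np.median(t,0),cv2.minAreaRect(t[:,:2].astype(np.float32)),len(t))
    h=near[(near[:,2]>95)&(near[:,2]<200)]
    print(' handle top',np.percentile(h[:,2],[50,98]))
    def g(q): return np.hypot(B[:,0]-q[0],B[:,1]-q[1])-14
    B=h[(h[:,2]<158)];s=least_squares(g,[446,-338],loss='soft_l1');print(' handle fit',s.x,np.std(s.fun),len(B))
    tp=h[h[:,2]>161];print(' top mean',tp.mean(0),len(tp))
E
python3 fit.py
```

```text
scene0 axis x at y=15 552.6727142527869 yaw 0.07641035825587839 dz 1.113952916371098 1165 1.4688943845610172
 flange y pct -1 [-189.3 -185.5 -181.8 -167.8 -152.7] 372
 flange y pct 1 [180.4 185.  517.1 682.6 690.6] 868
 stem near mean [  2.26764748  93.459197   171.56899087] 80
 grip 294 [ 84.9538752  113.95569232 169.96037545] [[46.0, 99.0, 161.0], [122.0, 132.0, 175.0]]
 pad plane [-5.92680823e-02  1.66523003e-01  1.42632524e+02] mean [-11.25009661 -86.72347645 128.89781071] 38 mid [-11.98031321 -84.21263076 129.18239867] slope deg 10.02382743220009
 standtop [ 459.41159125 -353.11989922   80.53781495] ((446.2091369628906, -343.5411376953125), (73.89053344726562, 71.78955841064453), 21.222482681274414) 554
 handle top [142.70787444 167.89533484]
 handle fit [ 445.46488053 -343.68900003] 1.092049115044808 214
 top mean [ 448.11442841 -344.4369304   165.25633615] 99
side0 axis x at y=15 552.6204115554517 yaw 0.07590939100947751 dz -2.7482444250112095 888 1.425712187437387
 flange y pct -1 [-1567.7  -567.5  -544.1  -169.5  -165.1] 533
 flange y pct 1 [189.5 198.1 588.4 675.2 693.3] 2723
 stem near mean [ -3.15143455  97.51732219 172.3859403 ] 62
 grip 260 [ 78.55407508 122.11813615 169.83259967] [[42.0, 104.0, 161.0], [117.0, 138.0, 174.0]]
 pad plane [  0.27384352  -0.18151174 119.95855771] mean [-20.25015515 -82.06903561 129.30967756] 47 mid [-20.4992634  -81.52947098 129.4699049 ] slope deg 18.18728278454905
 standtop [ 437.90780104 -330.58827783   77.46294841] ((445.18646240234375, -339.60858154296875), (71.48604583740234, 75.71391296386719), 23.144163131713867) 278
 handle top [135.61190873 164.69374424]
 handle fit [ 447.17739399 -342.94546169] 1.7546816013372812 176
 top mean [ 445.90499741 -341.87201815  163.25092485] 35
```

>>> servo_tool([
  {"dx": 0.3,"dy": 0.6,"dz": 0.9,"rz": -0.5,"jaw": 1},
  {"dx": 0.54,"dy": 0.98,"jaw": 1},
  {"dx": 0.54,"dy": 0.98,"jaw": 1},
  {"dx": 0.54,"dy": 0.98,"jaw": 1},
  {"dx": 0.54,"dy": 0.98,"jaw": 1},
  {"dx": 0.54,"dy": 0.98,"jaw": 1},
  {"dx": 0.54,"dy": 0.98,"jaw": 1},
  {"dx": 0.54,"dy": 0.98,"jaw": 1},
  {"dx": 0.54,"dy": 0.98,"jaw": 1},
  {"dx": 0.54,"dy": 0.98,"jaw": 1},
])

```text
schema error: expected keys rx, ry, rz, dx, dy, dz, jaw
```

>>> servo_tool([
  {"rx": 0,"ry": 0,"rz": -0.5,"dx": 0.3,"dy": 0.6,"dz": 0.9,"jaw": 1},
  {"rx": 0,"ry": 0,"rz": 0,"dx": 0.54,"dy": 0.98,"dz": 0,"jaw": 1},
  {"rx": 0,"ry": 0,"rz": 0,"dx": 0.54,"dy": 0.98,"dz": 0,"jaw": 1},
  {"rx": 0,"ry": 0,"rz": 0,"dx": 0.54,"dy": 0.98,"dz": 0,"jaw": 1},
  {"rx": 0,"ry": 0,"rz": 0,"dx": 0.54,"dy": 0.98,"dz": 0,"jaw": 1},
  {"rx": 0,"ry": 0,"rz": 0,"dx": 0.54,"dy": 0.98,"dz": 0,"jaw": 1},
  {"rx": 0,"ry": 0,"rz": 0,"dx": 0.54,"dy": 0.98,"dz": 0,"jaw": 1},
  {"rx": 0,"ry": 0,"rz": 0,"dx": 0.54,"dy": 0.98,"dz": 0,"jaw": 1},
  {"rx": 0,"ry": 0,"rz": 0,"dx": 0.54,"dy": 0.98,"dz": 0,"jaw": 1},
  {"rx": 0,"ry": 0,"rz": 0,"dx": 0.54,"dy": 0.98,"dz": 0,"jaw": 1},
])

```text
t: 1.4
ee_pos: [507.4, -62.7, 271.6]
eef_rot: [-3.135, 0.0, 0.325]
force: [0.4, -0.6, 0.3]
gripper_width: 1.002
```

```bash
cat > snap.py <<'E'
import sys
from h import *
def snap(n,tag):
    c=camera_params(n);p,d=snapshot(n);cv2.imwrite(f'pics/{tag}.png',p);np.savez(f'{tag}.npz',p=p,d=d,c=c);return c,p,d
if __name__=='__main__':
    snap(sys.argv[1],sys.argv[2]);s=sense();print(s['t'],s['ee_pos'],s['eef_rot'],s['force'],s['gripper_width'])
E
python3 snap.py wrist w1
```

```text
1.45 [509.49270687 -56.65668008 270.80389227] [-3.13039673e+00 -1.96588533e-03  3.31433087e-01] [-2.57520258  3.68506712 -2.51004394] 1.0031747265044217
```

View pics/w1.png

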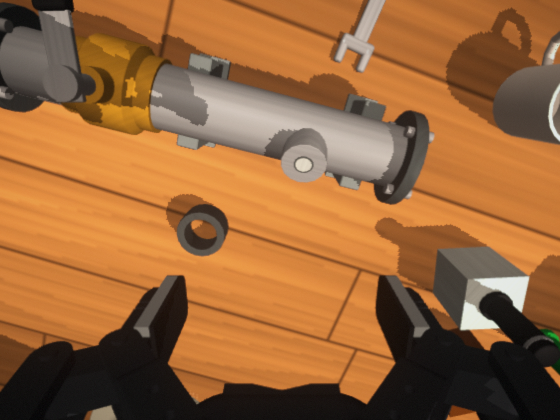

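The wrist view shows the stem head at (66,85), the pad's ring at (304,164), and the stand and probe at (490,300). The arm was still settling, so I'll move closer to the lever and look again.

>>> servo_tool([
  {"rx": 0,"ry": 0,"rz": 0,"dx": 0.4,"dy": 0.9,"dz": 0,"jaw": 1},
  {"rx": 0,"ry": 0,"rz": 0,"dx": 0.2,"dy": 0.8,"dz": 0,"jaw": 1},
  {"rx": 0,"ry": 0,"rz": 0,"dx": 0,"dy": 0.4,"dz": 0,"jaw": 1},
  {"rx": 0,"ry": 0,"rz": 0,"dx": 0,"dy": 0,"dz": 0,"jaw": 1},
  {"rx": 0,"ry": 0,"rz": 0,"dx": 0,"dy": 0,"dz": 0,"jaw": 1},
])

```text
t: 2.08
ee_pos: [540.2, 53.2, 268.2]
eef_rot: [-3.13, 0.002, 0.335]
force: [-0.4, -0.4, 0.2]
gripper_width: 1.001
```

```bash
python3 snap.py wrist w2
```

```text
2.125 [540.19024193  53.11579408 268.23097768] [-3.12957992e+00  2.09751349e-03  3.34849248e-01] [ 0.04212821 -0.10143356 -0.91545542] 1.0038230802612782
```

View pics/w2.png

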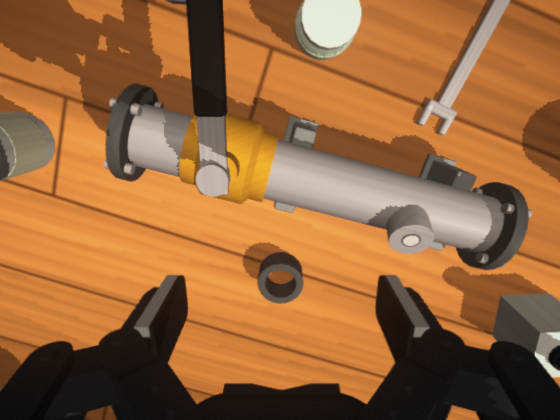

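The whole rig is in view. The lever runs from the stem head at (212,179), with the sleeve from (209,113) upwards, and the pad ring is at (411,240).

```bash
cat > fw.py <<'E'
import sys
from h import *
from scipy.optimize import least_squares
from fit import load
def rig(n):
    c,p,d,Xi=load(n);X=Xi.reshape(-1,3)
    x0,y0,th,dz=552.6,18,0.076,0
    for it in range(4):
        ex=np.array([np.cos(th),np.sin(th),0]);ey=np.array([-np.sin(th),np.cos(th),0])
        L=np.c_[(X-[x0,y0,0])@ex,(X-[x0,y0,0])@ey,X[:,2]]
        r=np.hypot(L[:,0],L[:,2]-85-dz)
        m=(abs(r-30)<(10 if it<2 else 3))&(L[:,2]>75)&(L[:,1]>-160)&(L[:,1]<45)&((L[:,1]<-120)|(L[:,1]>-60))
        Y=X[m]
        def f(q):
            e=np.array([np.cos(q[1]),np.sin(q[1])]);l=(Y[:,:2]-[q[0],y0])@e
            return np.hypot(l,Y[:,2]-85-q[2])-30
        s=least_squares(f,[x0,th,dz],loss='soft_l1');x0,th,dz=s.x
    ex=np.array([np.cos(th),np.sin(th),0]);ey=np.array([-np.sin(th),np.cos(th),0])
    L=np.c_[(X-[x0,y0,0])@ex,(X-[x0,y0,0])@ey,X[:,2]-dz]
    print('axis x',x0,'yaw',th,'dz',dz,m.sum(),np.std(s.fun))
    r=np.hypot(L[:,0],L[:,2]-85)
    for sg in (-1,1):
        q=L[(r<46)&(r>36)&(L[:,2]>85)&(L[:,1]*sg>165)&(L[:,1]*sg<205)][:,1];print(' flange',sg,len(q),np.percentile(q,[2,50,98]).round(1) if len(q) else 0)
    return c,p,d,Xi,L.reshape(420,560,3),ex,ey,x0,y0,th
if __name__=='__main__':
    c,p,d,Xi,L,ex,ey,x0,y0,th=rig(sys.argv[1])
    st=(L[...,2]>160)&(L[...,2]<185)&(np.hypot(L[...,0],L[...,1]-92)<150)
    # black sleeve: dark
    g=p.max(-1); bl=st&(g<60)
    pts=L[bl];print('sleeve n',len(pts),pts.mean(0))
    rc=cv2.minAreaRect(pts[:,:2].astype(np.float32));print(rc)
    vx=cv2.fitLine(pts[:,:2].astype(np.float32),cv2.DIST_HUBER,0,.01,.01).ravel();print('line',vx,'angle',np.arctan2(vx[1],vx[0]))
    hd=st&(g>=60);q=L[hd];print('steel',len(q),np.percentile(q,[1,50,99],axis=0).round(1).tolist())
    near=q[q[:,2]>np.percentile(q[:,2],50)]
    print(cv2.minEnclosingCircle(q[(q[:,2]>172)][:,:2].astype(np.float32)))
    pad=L[(np.hypot(L[...,0]+13,L[...,1]+90)<17)&(L[...,2]>118)]
    A=np.c_[pad[:,:2],np.ones(len(pad))];w=np.ones(len(pad),bool)
    for _ in range(8):
        k=np.linalg.lstsq(A[w],pad[w,2],rcond=None)[0]; w=abs(A@k-pad[:,2])<2
    print('pad',k,np.degrees(np.arctan(k[:2])),w.sum(),pad[w].mean(0))
E
python3 fw.py w2
python3 - <<'E'
import cv2,numpy as np
s=np.load('w2.npz',allow_pickle=True)['p']
cv2.imwrite('pics/w2p.png',cv2.resize(s[190:270,360:460],None,fx=7,fy=7,interpolation=cv2.INTER_CUBIC))
E
```

```text
axis x 553.8391931041785 yaw 0.077940788739219 dz -0.7476525415712 8950 0.5838558333729894
 flange -1 1583 [-187.6 -175.2 -168.7]
 flange 1 1779 [175.3 182.7 197.4]
sleeve n 3914 [ 80.21232991 112.12172703 171.51465031]
((78.87489318847656, 112.70974731445312), (72.34320831298828, 22.11743927001953), 14.152873039245605)
line [  0.97087884   0.23957108  80.15005    112.01078   ] angle 0.24192403
steel 2455 [[-10.5, 81.3, 162.0], [17.7, 96.9, 168.0], [100.9, 127.2, 175.1]]
((43.433563232421875, 107.58049011230469), 57.871612548828125)
pad [4.25951206e-01 9.72766066e-03 1.40688347e+02] [23.07163827  0.55733632] 694 [-15.28837853 -88.40347938 133.3222048 ]
```

View pics/w2p.png

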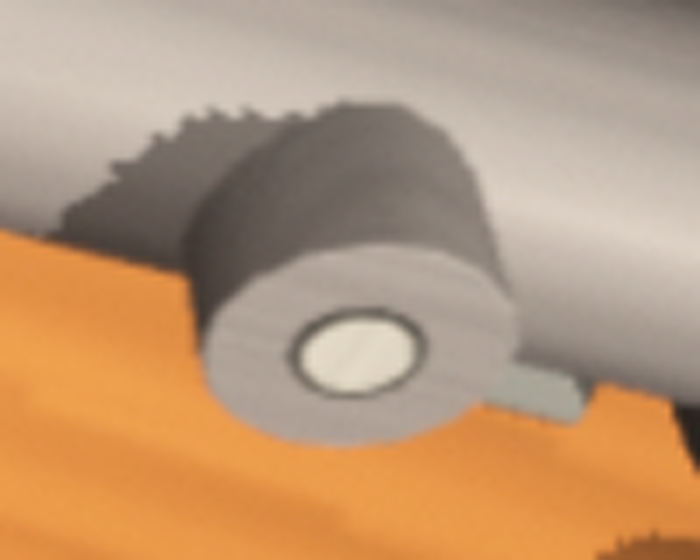

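>>> servo_tool([
  {"rx": 0,"ry": 0,"rz": -0.09,"dx": 0.7,"dy": 0.7,"dz": 0,"jaw": 1},
  {"rx": 0,"ry": 0,"rz": 0,"dx": 0.7,"dy": 0.7,"dz": -0.3,"jaw": 1},
  {"rx": 0,"ry": 0,"rz": 0,"dx": 0.3,"dy": 0.25,"dz": -0.5,"jaw": 1},
  {"rx": 0,"ry": 0,"rz": 0,"dx": 0,"dy": 0,"dz": 0,"jaw": 1},
])

```text
t: 2.62
ee_pos: [627.5, 132.1, 227.8]
eef_rot: [-3.131, 0.001, 0.31]
force: [0.1, -0.5, -0.4]
gripper_width: 1.002
```

```bash
python3 snap.py wrist w3;python3 -c "
from h import *
c=np.load('w3.npz',allow_pickle=True)['c'].item()
print(w2pix(c,[627,136.5,172]),w2pix(c,[547,110,174]))"
```

```text
2.675 [627.5492009  131.63449501 229.89994827] [-3.13194099e+00 -1.37830228e-03  3.09889588e-01] [-0.34659716 -0.37403424 -0.02538226] 1.0017229628284203
(np.float64(275.59508727531875), np.float64(232.3838095065247)) (np.float64(277.229226021075), np.float64(341.4682791331338))
```

View pics/w3.png

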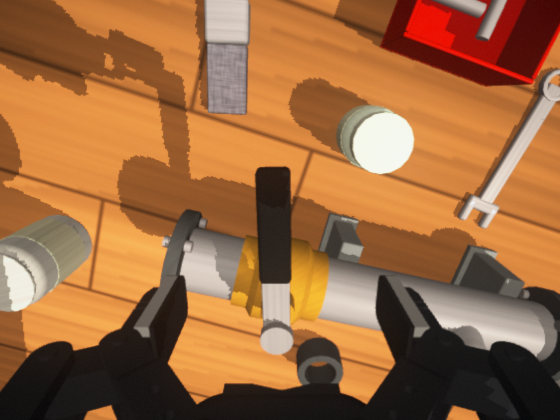

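>>> servo_tool([
  {"rx": 0,"ry": 0,"rz": 0.06,"dx": 0,"dy": 0.1,"dz": -0.6,"jaw": 1},
  {"rx": 0,"ry": 0,"rz": 0,"dx": 0,"dy": 0,"dz": -0.6,"jaw": 1},
  {"rx": 0,"ry": 0,"rz": 0,"dx": 0,"dy": 0,"dz": -0.35,"jaw": 1},
  {"rx": 0,"ry": 0,"rz": 0,"dx": 0,"dy": 0,"dz": 0,"jaw": 1},
])

```text
t: 3.18
ee_pos: [627.9, 131.8, 159.4]
eef_rot: [-3.135, -0.012, 0.315]
force: [0.6, 0.1, -0.3]
gripper_width: 1.001
```

```bash
python3 snap.py wrist w4;python3 -c "
from h import *
c=np.load('w4.npz',allow_pickle=True)['c'].item()
print(w2pix(c,[627,136.5,172]),w2pix(c,[547,110,174]))"
```

```text
3.225 [628.4900082  131.89677374 160.83453195] [-3.13519157 -0.01388121  0.31534434] [-0.18436823 -0.89270768  1.11125633] 1.0021566195471963
(np.float64(270.90559855483673), np.float64(292.382813646624)) (np.float64(273.0257900670938), np.float64(433.9110557825198))
```

View pics/w4.png

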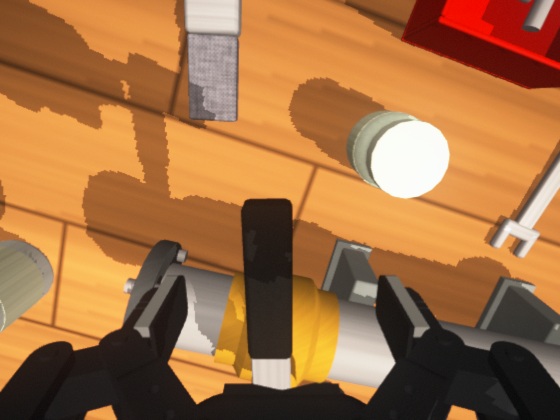

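The lever lies between the fingers, slightly to the left. I'll centre, go down a little and close.

>>> servo_tool([
  {"rx": 0,"ry": 0.06,"rz": 0.02,"dx": 0,"dy": 0.13,"dz": -0.25,"jaw": 1},
  {"rx": 0,"ry": 0,"rz": 0,"dx": 0,"dy": 0,"dz": 0,"jaw": -1},
  {"rx": 0,"ry": 0,"rz": 0,"dx": 0,"dy": 0,"dz": 0,"jaw": -1},
  {"rx": 0,"ry": 0,"rz": 0,"dx": 0,"dy": 0,"dz": 0,"jaw": -1},
  {"rx": 0,"ry": 0,"rz": 0,"dx": 0,"dy": 0,"dz": 0,"jaw": -1},
  {"rx": 0,"ry": 0,"rz": 0,"dx": 0,"dy": 0,"dz": 0,"jaw": -1},
  {"rx": 0,"ry": 0,"rz": 0,"dx": 0,"dy": 0,"dz": 0,"jaw": -1},
], force=40)

```text
t: 4.1
ee_pos: [629.9, 138.9, 152.0]
eef_rot: [-3.133, -0.009, 0.32]
force: [0.6, -0.2, -0.2]
gripper_width: 0.249
```

>>> servo_tool([
  {"rx": 0,"ry": 0,"rz": 0.31,"dx": -0.033,"dy": 0.09,"dz": 0,"jaw": -1},
  {"rx": 0,"ry": 0,"rz": 0.31,"dx": -0.037,"dy": 0.088,"dz": 0,"jaw": -1},
  {"rx": 0,"ry": 0,"rz": 0.31,"dx": -0.042,"dy": 0.086,"dz": 0,"jaw": -1},
  {"rx": 0,"ry": 0,"rz": 0.31,"dx": -0.047,"dy": 0.083,"dz": 0,"jaw": -1},
  {"rx": 0,"ry": 0,"rz": 0.31,"dx": -0.051,"dy": 0.081,"dz": 0,"jaw": -1},
])

```text
t: 4.72
ee_pos: [619.6, 159.8, 152.0]
eef_rot: [-3.133, -0.009, 0.593]
force: [0.5, -0.7, 0.1]
gripper_width: 0.251
```

>>> servo_tool([
  {"rx": 0,"ry": 0,"rz": 0.31,"dx": -0.056,"dy": 0.078,"dz": 0,"jaw": -1},
  {"rx": 0,"ry": 0,"rz": 0.31,"dx": -0.06,"dy": 0.075,"dz": 0,"jaw": -1},
  {"rx": 0,"ry": 0,"rz": 0.31,"dx": -0.064,"dy": 0.071,"dz": 0,"jaw": -1},
  {"rx": 0,"ry": 0,"rz": 0.31,"dx": -0.067,"dy": 0.068,"dz": 0,"jaw": -1},
  {"rx": 0,"ry": 0,"rz": 0.31,"dx": -0.071,"dy": 0.064,"dz": 0,"jaw": -1},
  {"rx": 0,"ry": 0,"rz": 0,"dx": 0,"dy": 0,"dz": 0,"jaw": -1},
])

```text
t: 5.48
ee_pos: [603.0, 178.2, 151.9]
eef_rot: [-3.133, -0.01, 0.867]
force: [-1.4, 0.5, 0.0]
gripper_width: 0.248
```

>>> servo_tool([
  {"rx": 0,"ry": 0,"rz": 0,"dx": 0,"dy": 0,"dz": 0,"jaw": 1},
  {"rx": 0,"ry": 0,"rz": 0,"dx": 0,"dy": 0,"dz": 0,"jaw": 1},
  {"rx": 0,"ry": 0,"rz": 0,"dx": 0,"dy": 0,"dz": 0,"jaw": 1},
  {"rx": 0,"ry": 0,"rz": 0,"dx": 0,"dy": 0,"dz": 0,"jaw": 1},
  {"rx": 0,"ry": 0,"rz": 0,"dx": 0,"dy": 0,"dz": 0.5,"jaw": 1},
  {"rx": 0,"ry": 0,"rz": 0,"dx": 0,"dy": 0,"dz": 0.9,"jaw": 1},
  {"rx": 0,"ry": 0,"rz": 0,"dx": 0,"dy": -0.5,"dz": 0.9,"jaw": 1},
  {"rx": 0,"ry": 0,"rz": -0.5,"dx": -0.7,"dy": -0.9,"dz": 0.1,"jaw": 1},
  {"rx": 0,"ry": 0,"rz": -0.5,"dx": -0.7,"dy": -0.9,"dz": 0,"jaw": 1},
  {"rx": 0,"ry": 0,"rz": 0,"dx": 0,"dy": 0,"dz": 0,"jaw": 1},
])

```text
t: 6.72
ee_pos: [531.5, 59.7, 273.5]
eef_rot: [-3.132, -0.008, 0.685]
force: [0.8, 0.4, 0.1]
gripper_width: 0.999
```

```bash
python3 snap.py wrist w5;python3 fw.py w5
```

```text
6.775 [532.29819967  60.91149128 273.33680777] [-3.1320128  -0.00857794  0.68668845] [0.14398774 0.1288478  1.44002717] 0.9963486499784577
axis x 553.9836475604282 yaw 0.07583931825594678 dz -0.7142572332536317 7971 0.5753737859171792
 flange -1 1390 [-186.7 -175.5 -168.7]
 flange 1 1907 [175.4 184.4 198.1]
sleeve n 3020 [ 52.04728252 145.69361653 171.58500048]
((51.64741516113281, 146.01565551757812), (58.140071868896484, 22.25735092163086), 45.70764923095703)
line [  0.67559385   0.737274    52.02963    145.72481   ] angle 0.82902646
steel 2423 [[-11.0, 80.5, 162.6], [12.3, 105.3, 168.0], [63.7, 155.7, 175.3]]
((-0.11526411771774292, 93.00389862060547), 12.077133178710938)
pad [ 4.36896586e-01 -9.70450755e-03  1.39106784e+02] [23.60035259 -0.55600987] 553 [-14.36472116 -87.79475148 133.68289162]
```

View pics/w5.png

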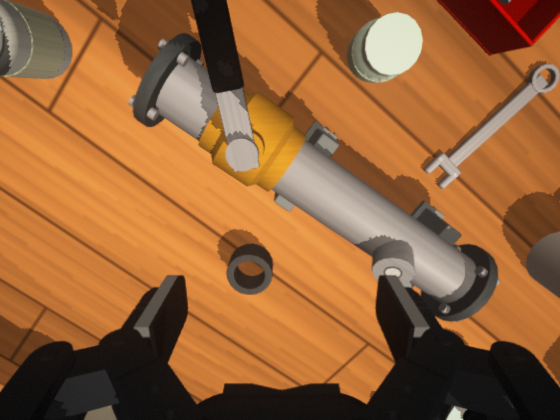

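Run:
```python
from h import *
from fit import load
for n,u,v in [('w2',411.1,240.4),('w1',304,164)]:
    c,p,d,X=load(n)
    g=p.min(-1).astype(int)
    sub=(slice(int(v)-9,int(v)+10),slice(int(u)-11,int(u)+12))
    m=g[sub]>185
    vv,uu=np.nonzero(m);cu,cv=uu.mean()+int(u)-11,vv.mean()+int(v)-9
    dd=np.median(d[sub][m]);print(n,m.sum(),cu,cv,pix2w(c,cu,cv,dd))
    rays=pix2w(c,cu,cv,100)-np.array(c['xyz'])
c,p,d,X=load('w5')
cv2.imwrite('pics/w5p.png',cv2.resize(p[235:300,350:430],None,fx=7,fy=7,interpolation=cv2.INTER_CUBIC))
from snap import snap
c,p,d=snap('scene','s6')
cv2.imwrite('pics/s6c.png',cv2.resize(p[150:290,225:405],None,fx=4.4,fy=4.4,interpolation=cv2.INTER_CUBIC))
# green/brown positions
c,p,d,X=load('scene0')
for u,v in [(109,261),(116,275),(122,288),(115,240),(138,240)]: print((u,v),X[v,u].round())
```

```text
w2 96 410.6979166666667 240.10416666666666 [539.68486958 -70.16003276 130.55619129]
w1 135 302.7925925925926 164.31851851851852 [539.50602833 -70.14559159 130.25215621]
(109, 261) [ 417. -441.  151.]
(116, 275) [ 427. -442.  108.]
(122, 288) [ 415. -441.   39.]
(115, 240) [ 305. -395.   82.]
(138, 240) [ 331. -347.   70.]
```

View pics/s6c.png

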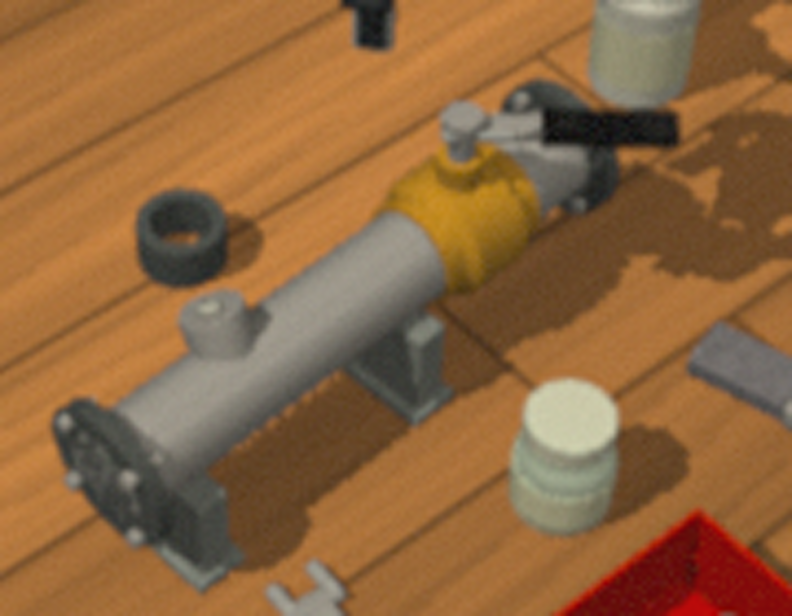

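Stem to sleeve centroid gives 0.79 rad, and the scene picture shows the lever diagonal, so the valve is half open. Ring centre is about (539.6, -70.2, 130.3). Now to the probe.

>>> servo_tool([
  {"rx": 0,"ry": 0,"rz": -0.5,"dx": -0.3,"dy": -0.9,"dz": 0.2,"jaw": 1},
  {"rx": 0,"ry": 0,"rz": -0.5,"dx": -0.3,"dy": -0.9,"dz": 0,"jaw": 1},
  {"rx": 0,"ry": 0,"rz": -0.5,"dx": -0.3,"dy": -0.9,"dz": 0,"jaw": 1},
  {"rx": 0,"ry": 0,"rz": -0.4,"dx": -0.3,"dy": -0.9,"dz": 0,"jaw": 1},
  {"rx": 0,"ry": 0,"rz": 0,"dx": -0.3,"dy": -0.9,"dz": 0,"jaw": 1},
  {"rx": 0,"ry": 0,"rz": 0,"dx": -0.3,"dy": -0.9,"dz": 0,"jaw": 1},
  {"rx": 0,"ry": 0,"rz": 0,"dx": -0.3,"dy": -0.9,"dz": 0,"jaw": 1},
  {"rx": 0,"ry": 0,"rz": 0,"dx": -0.3,"dy": -0.7,"dz": 0,"jaw": 1},
  {"rx": 0,"ry": 0,"rz": 0,"dx": 0,"dy": 0,"dz": 0,"jaw": 1},
  {"rx": 0,"ry": 0,"rz": 0,"dx": 0,"dy": 0,"dz": 0,"jaw": 1},
])

```text
t: 8.07
ee_pos: [417.9, -291.5, 278.3]
eef_rot: [-3.124, -0.007, 0.367]
force: [-0.1, 0.2, 0.3]
gripper_width: 1.001
```

```bash
python3 snap.py wrist w7
python3 - <<'E'
from h import *
from fit import load
c,p,d,X=load('w7')
for P in ([446,-342,165],[446,-342,88],[446,-342,80]): print(w2pix(c,P))
E
```

```text
8.125 [ 417.91619333 -291.29416826  278.2314104 ] [-3.12427528 -0.00715956  0.3674135 ] [ 0.59068124 -1.24995346  0.51677667] 0.999552907997912
(np.float64(355.7840659760284), np.float64(197.35129908840457))
(np.float64(340.99288143675346), np.float64(175.77009395550755))
(np.float64(339.8132359694345), np.float64(174.04978284385612))
```

View pics/w7.png

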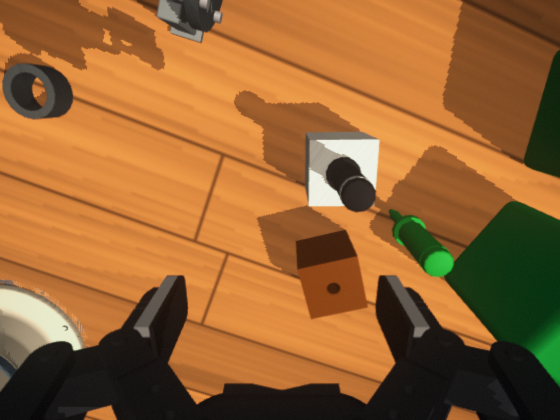

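The black probe is clear: top at (358,194), in the white block. The green look-alike's top is at (438,262) and the brown block is at (333,275).

Run:
```python
from h import *
from fit import load
from scipy.optimize import least_squares
c,p,d,X=load('w7')
cv2.imwrite('pics/w7p.png',cv2.resize(p[120:220,290:460],None,fx=4.5,fy=4.5,interpolation=cv2.INTER_CUBIC))
Y=X[120:220,290:385].reshape(-1,3)
t=Y[(Y[:,2]>161)&(Y[:,2]<170)];print('top',len(t),np.median(t,0),cv2.minEnclosingCircle(t[:,:2].astype(np.float32)))
h=Y[(Y[:,2]>92)&(Y[:,2]<155)]
s=least_squares(lambda q:np.hypot(h[:,0]-q[0]-q[2]*(h[:,2]-125),h[:,1]-q[1]-q[3]*(h[:,2]-125))-14,[446,-342,0,0],loss='soft_l1');print('axis@125',s.x,len(h),np.std(s.fun))
s=least_squares(lambda q:np.hypot(h[:,0]-q[0],h[:,1]-q[1])-14,[446,-342],loss='soft_l1');print(s.x)
q=Y[(Y[:,2]>75)&(Y[:,2]<84)];print('stand',np.median(q,0),cv2.minAreaRect(q[:,:2].astype(np.float32)))
for u,v in [(438,262),(415,235)]: print(X[v,u])
for u,v in [(515,225),(535,300)]: print('can',X[v,u])
```

```text
top 876 [ 448.25911233 -343.7152129   164.08729534] ((447.8186950683594, -344.2672119140625), 13.792167663574219)
axis@125 [ 4.47389772e+02 -3.44865198e+02  2.38593179e-03  6.98351998e-03] 515 0.24879650442533788
[ 447.38927957 -344.86554401]
stand [ 459.90525064 -333.59211914   79.29153695] ((447.8847351074219, -344.720458984375), (69.87422180175781, 70.38905334472656), 22.00619125366211)
[ 415.16826348 -440.64802085  150.66419113]
[ 420.55190541 -431.80941332  108.21029141]
can [ 460.57447764 -569.67975207   46.8703463 ]
can [ 409.22567534 -559.20140943  136.87111369]
```

View pics/w7p.png

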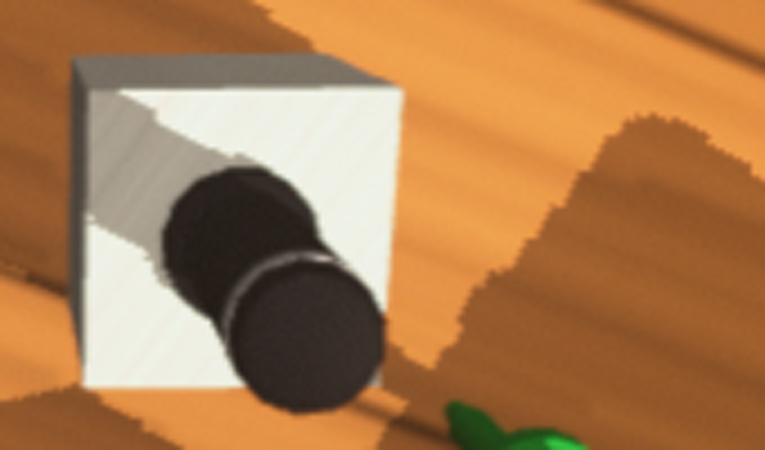

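>>> servo_tool([
  {"rx": -0.1,"ry": 0,"rz": 0,"dx": 0.6,"dy": -0.9,"dz": 0,"jaw": 1},
  {"rx": 0,"ry": 0,"rz": 0,"dx": 0.05,"dy": -0.2,"dz": -0.8,"jaw": 1},
  {"rx": 0,"ry": 0,"rz": 0,"dx": 0,"dy": 0,"dz": -0.5,"jaw": 1},
  {"rx": 0,"ry": 0,"rz": 0,"dx": 0,"dy": 0,"dz": 0,"jaw": 1},
  {"rx": 0,"ry": 0,"rz": 0,"dx": 0,"dy": 0,"dz": 0,"jaw": 1},
])

```text
t: 8.75
ee_pos: [456.3, -341.8, 212.2]
eef_rot: [-3.141, -0.002, 0.379]
force: [0.0, 0.4, -0.1]
gripper_width: 1.0
```

>>> servo_tool([
  {"rx": 0,"ry": 0,"rz": 0,"dx": -0.17,"dy": -0.05,"dz": -0.4,"jaw": 1},
  {"rx": 0,"ry": 0,"rz": 0,"dx": 0,"dy": 0,"dz": -0.5,"jaw": 1},
  {"rx": 0,"ry": 0,"rz": 0,"dx": 0,"dy": 0,"dz": 0,"jaw": 1},
  {"rx": 0,"ry": 0,"rz": 0,"dx": 0,"dy": 0,"dz": 0,"jaw": 1},
])

```text
t: 9.25
ee_pos: [450.5, -344.1, 175.1]
eef_rot: [3.132, -0.008, 0.382]
force: [0.3, -0.1, 0.5]
gripper_width: 1.004
```

```bash
python3 snap.py wrist w8
```

```text
9.3 [ 450.49158468 -344.11025952  175.03782106] [ 3.13164415 -0.00833252  0.38200308] [ 0.67618055 -1.18404355  0.66504062] 1.000930561133663
```

View pics/w8.png

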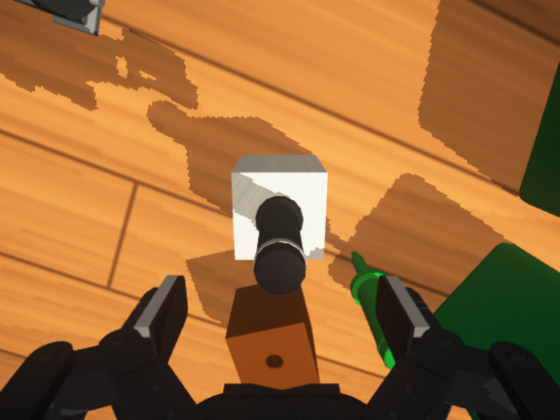

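>>> servo_tool([
  {"rx": 0.03,"ry": 0.06,"rz": 0,"dx": -0.05,"dy": -0.01,"dz": -0.6,"jaw": 1},
  {"rx": 0,"ry": 0,"rz": 0,"dx": 0,"dy": 0,"dz": -0.6,"jaw": 1},
  {"rx": 0,"ry": 0,"rz": 0,"dx": 0,"dy": 0,"dz": -0.15,"jaw": 1},
  {"rx": 0,"ry": 0,"rz": 0,"dx": 0,"dy": 0,"dz": 0,"jaw": 1},
])

```text
t: 9.8
ee_pos: [450.4, -346.2, 113.4]
eef_rot: [3.131, -0.005, 0.383]
force: [-1.2, 0.2, 0.2]
gripper_width: 1.0
```

>>> servo_tool([
  {"rx": 0.07,"ry": 0.07,"rz": 0,"dx": -0.06,"dy": 0.03,"dz": -0.17,"jaw": 1},
  {"rx": 0,"ry": 0,"rz": 0,"dx": 0,"dy": 0,"dz": 0,"jaw": 1},
])

```text
t: 10.05
ee_pos: [448.0, -345.3, 107.1]
eef_rot: [-3.138, 0.0, 0.383]
force: [0.1, 0.8, -0.6]
gripper_width: 1.005
```

Well aligned. Closing.

>>> servo_tool([
  {"rx": 0,"ry": 0,"rz": 0,"dx": 0,"dy": 0,"dz": 0,"jaw": -1},
  {"rx": 0,"ry": 0,"rz": 0,"dx": 0,"dy": 0,"dz": 0,"jaw": -1},
  {"rx": 0,"ry": 0,"rz": 0,"dx": 0,"dy": 0,"dz": 0,"jaw": -1},
  {"rx": 0,"ry": 0,"rz": 0,"dx": 0,"dy": 0,"dz": 0,"jaw": -1},
  {"rx": 0,"ry": 0,"rz": 0,"dx": 0,"dy": 0,"dz": 0,"jaw": -1},
  {"rx": 0,"ry": 0,"rz": 0,"dx": 0,"dy": 0,"dz": 0,"jaw": -1},
], force=70)

```text
t: 10.8
ee_pos: [448.5, -345.7, 108.6]
eef_rot: [-3.14, -0.001, 0.383]
force: [0.2, 0.7, -0.2]
gripper_width: 0.311
```

```bash
python3 -c "
from station import *
s=sense();print({k:s[k] for k in ['t','ee_pos','eef_rot','force','wrist_torque','gripper_width','joints']})"
```

```text
{'t': 10.8, 'ee_pos': array([ 448.49688104, -345.72141403,  108.63790782]), 'eef_rot': array([-3.14006758e+00, -5.98749797e-04,  3.82566518e-01]), 'force': array([ 0.18933313,  0.71240846, -0.243339  ]), 'wrist_torque': array([-0.01207411,  0.00872439, -0.01636739]), 'gripper_width': 0.31051862698498334, 'joints': array([-7.17524412e-01,  1.20657749e-02,  1.52932135e+00,  1.22584859e-03,
        1.60129318e+00,  4.70741653e-01])}
```

>>> servo_tool([
  {"rx": 0,"ry": 0,"rz": 0,"dx": 0,"dy": 0,"dz": 0.3,"jaw": -1},
  {"rx": 0,"ry": 0,"rz": 0,"dx": 0,"dy": 0,"dz": 0.6,"jaw": -1},
  {"rx": 0,"ry": 0,"rz": 0,"dx": 0,"dy": 0,"dz": 0.9,"jaw": -1},
  {"rx": 0,"ry": 0,"rz": 0,"dx": 0,"dy": 0,"dz": 0.9,"jaw": -1},
  {"rx": 0,"ry": 0,"rz": 0,"dx": 0,"dy": 0,"dz": 0.7,"jaw": -1},
  {"rx": 0,"ry": 0,"rz": 0,"dx": 0,"dy": 0,"dz": 0,"jaw": -1},
])

```text
t: 11.55
ee_pos: [447.2, -344.8, 286.4]
eef_rot: [-3.141, -0.001, 0.382]
force: [-0.8, -0.5, -2.0]
gripper_width: 0.31
```

```bash
python3 snap.py side t9;python3 -c "
import cv2
cv2.imwrite('pics/t9c.png',cv2.resize(cv2.imread('pics/t9.png')[60:240,200:440],None,fx=3.2,fy=3.2,interpolation=2))"
```

```text
11.6 [ 446.94268248 -344.4956705   284.08290602] [-3.13774248e+00  6.71569595e-04  3.82385982e-01] [-0.71997625  0.89215242 -1.47747082] 0.3078991693512006
```

View pics/t9c.png

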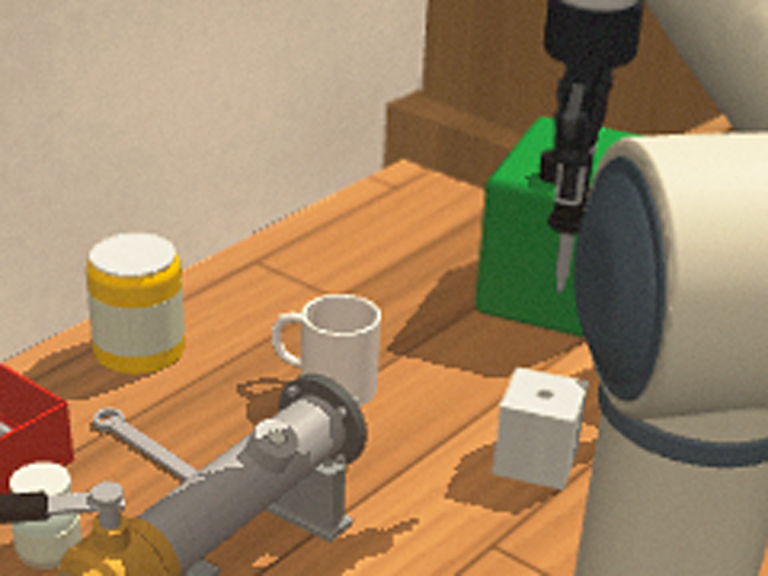

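The probe is out of the stand, held straight with its tip at crop (562,285). Now I'll travel and tilt.

>>> servo_tool([
  {"rx": 0,"ry": 0,"rz": 0,"dx": 0.1,"dy": 0.9,"dz": 0,"jaw": -1},
  {"rx": 0,"ry": 0,"rz": 0,"dx": 0.1,"dy": 0.9,"dz": 0,"jaw": -1},
  {"rx": 0.05,"ry": -0.6,"rz": 0,"dx": 0.1,"dy": 0.9,"dz": 0,"jaw": -1},
  {"rx": 0.05,"ry": -0.6,"rz": 0,"dx": 0.1,"dy": 0.9,"dz": 0,"jaw": -1},
  {"rx": 0.05,"ry": -0.6,"rz": 0,"dx": 0.1,"dy": 0.9,"dz": 0,"jaw": -1},
  {"rx": 0.05,"ry": -0.6,"rz": 0,"dx": 0.1,"dy": 0.6,"dz": 0,"jaw": -1},
  {"rx": 0,"ry": 0,"rz": 0,"dx": 0,"dy": 0,"dz": 0,"jaw": -1},
  {"rx": 0,"ry": 0,"rz": 0,"dx": 0,"dy": 0,"dz": 0,"jaw": -1},
])

```text
t: 12.6
ee_pos: [473.6, -81.1, 264.0]
eef_rot: [3.036, -0.395, 0.403]
force: [-0.4, -0.2, -1.3]
gripper_width: 0.31
```

```bash
cat > err.py <<'E'
import sys
from h import *
pad=np.array([539.6,-70.15,130.3]);th=.077;a=np.radians(25)
n=np.array([-np.sin(a)*np.cos(th),-np.sin(a)*np.sin(th),np.cos(a)])
ex=np.array([np.cos(a)*np.cos(th),np.cos(a)*np.sin(th),np.sin(a)]);ey=np.cross(n,ex)
def err(L=94.6,out=0.):
    s=sense();M=rot(s['eef_rot']);z=M[:,2];tip=np.array(s['ee_pos'])+L*z-.4*M[:,0]
    rv=np.cross(z,-n);ang=np.degrees(np.arcsin(np.linalg.norm(rv)));rv=rv/np.linalg.norm(rv)*ang
    e=tip-pad
    print('t',s['t'],'tcp',np.array(s['ee_pos']).round(1),'rpy',np.array(s['eef_rot']).round(4),'F.n',round(float(np.dot(s['force'],n)),2),'F',s['force'].round(2),'w',s['gripper_width'])
    print('tip off: slope-x %.1f y %.1f out %.1f'%(e@ex,e@ey,e@n),'ang %.2f'%ang,'rx,ry shares',(rv/10).round(3))
    d=-e+n*out;
    # shift accounts for TCP move when rotating about TCP
    tcp_t=pad+n*(out+L);d=tcp_t-np.array(s['ee_pos'])
    print('tcp shift shares to out=%g'%out,(d/50).round(3))
err(out=float(sys.argv[1]))
E
python3 err.py 30; python3 snap.py wrist w10
```

```text
t 12.6 tcp [473.6 -81.1 264. ] rpy [ 3.0359 -0.3945  0.4031] F.n -0.98 F [-0.39 -0.22 -1.26] w 0.3095409902802703
tip off: slope-x -7.0 y -3.8 out 54.8 ang 2.11 rx,ry shares [-0.104 -0.176 -0.054]
tcp shift shares to out=30 [ 0.27   0.137 -0.416]
12.65 [473.70612759 -81.19422304 263.90558514] [ 3.0365021  -0.39420011  0.4025993 ] [-0.22162672  0.72730906 -1.06441565] 0.31313919062469237
```

View pics/w10.png

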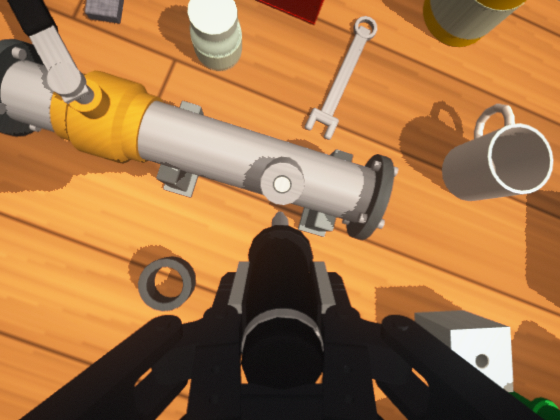

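The wrist camera sees the probe tip at (280,217) and the ring at (283,184). I'll correct the tilt and close in to 30 mm.

>>> servo_tool([
  {"rx": -0.1,"ry": -0.18,"rz": -0.05,"dx": 0.27,"dy": 0.14,"dz": -0.42,"jaw": -1},
  {"rx": 0,"ry": 0,"rz": 0,"dx": 0,"dy": 0,"dz": 0,"jaw": -1},
  {"rx": 0,"ry": 0,"rz": 0,"dx": 0,"dy": 0,"dz": 0,"jaw": -1},
])

```text
t: 13.02
ee_pos: [488.0, -76.8, 242.4]
eef_rot: [3.007, -0.412, 0.403]
force: [0.5, 0.3, -1.7]
gripper_width: 0.314
```

```bash
python3 err.py 10; python3 snap.py wrist w11; python3 -c "
from h import *
p=cv2.imread('pics/w11.png');cv2.imwrite('pics/w11c.png',cv2.resize(p[140:270,200:370],None,fx=4.5,fy=4.5,interpolation=2))
c=np.load('w11.npz',allow_pickle=True)['c'].item();d=np.load('w11.npz')['d']
print(w2pix(c,[539.6,-70.15,130.3]))
s=sense();M=rot(s['eef_rot']);print(w2pix(c,s['ee_pos']+M[:,2]*94.6-.4*M[:,0]),w2pix(c,s['ee_pos']+M[:,2]*79-.4*M[:,0]))"
```

```text
t 13.025 tcp [488.  -76.8 242.4] rpy [ 3.0067 -0.4124  0.4026] F.n -1.79 F [ 0.55  0.34 -1.71] w 0.3139268990610595
tip off: slope-x -0.5 y -2.8 out 28.9 ang 0.21 rx,ry shares [ 0.004 -0.021  0.001]
tcp shift shares to out=10 [ 0.15   0.065 -0.345]
13.075 [487.90039246 -76.80189133 242.02998215] [ 3.00698039 -0.41200333  0.40230685] [-1.10522369 -0.156404   -2.38385844] 0.31212168248537825
(np.float64(278.5321178050008), np.float64(200.3068819010131))
(np.float64(281.511541683169), np.float64(213.78828487670506)) (np.float64(281.54123712221855), np.float64(221.2235070683423))
```

View pics/w11c.png

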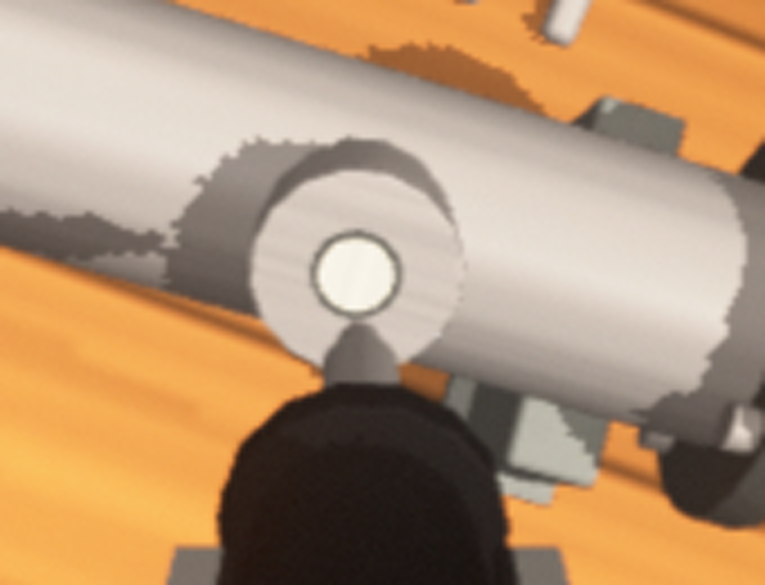

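>>> servo_tool([
  {"rx": 0,"ry": -0.02,"rz": 0,"dx": 0.15,"dy": 0.04,"dz": -0.34,"jaw": -1},
  {"rx": 0,"ry": 0,"rz": 0,"dx": 0,"dy": 0,"dz": 0,"jaw": -1},
  {"rx": 0,"ry": 0,"rz": 0,"dx": 0,"dy": 0,"dz": 0,"jaw": -1},
])

```text
t: 13.45
ee_pos: [496.0, -76.4, 228.1]
eef_rot: [3.003, -0.417, 0.402]
force: [-0.8, -0.1, -1.3]
gripper_width: 0.312
```

```bash
cat > v.sh <<'E'
python3 err.py $2; python3 snap.py wrist $1; python3 -c "
from h import *
p=cv2.imread('pics/$1.png');cv2.imwrite('pics/$1c.png',cv2.resize(p[150:250,225:345],None,fx=6,fy=6,interpolation=2))
c=np.load('$1.npz',allow_pickle=True)['c'].item()
f=lambda u:((u[0]-225)*6+2.5,(u[1]-150)*6+2.5)
print(f(w2pix(c,[539.6,-70.15,130.3])))
s=sense();M=rot(s['eef_rot']);print(f(w2pix(c,s['ee_pos']+M[:,2]*94.6-.4*M[:,0])))"
E
bash v.sh w12 3
```

```text
t 13.45 tcp [496.  -76.4 228.1] rpy [ 3.0035 -0.4167  0.4021] F.n -0.88 F [-0.75 -0.13 -1.32] w 0.31231730512970796
tip off: slope-x 1.2 y -3.2 out 12.7 ang 0.16 rx,ry shares [0.012 0.009 0.006]
tcp shift shares to out=3 [ 0.05   0.062 -0.188]
13.5 [495.87885373 -76.40903178 227.92829721] [ 3.00364532 -0.41641363  0.40202257] [-0.06693538 -0.29993475 -2.09889328] 0.31163020074906944
(np.float64(315.5140383851809), np.float64(353.04111298923647))
(np.float64(341.63100375776696), np.float64(384.8144471625527))
```

View pics/w12c.png

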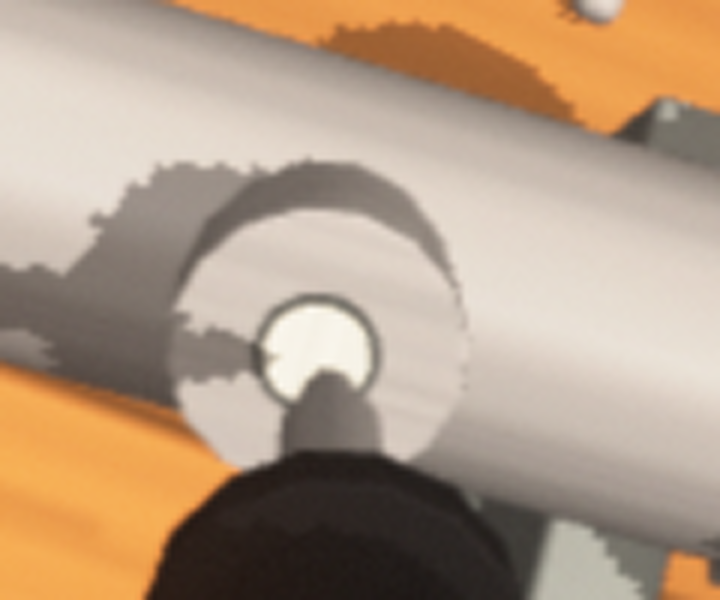

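>>> servo_tool([
  {"rx": 0.01,"ry": 0.01,"rz": 0,"dx": 0.05,"dy": 0.06,"dz": -0.18,"jaw": -1},
  {"rx": 0,"ry": 0,"rz": 0,"dx": 0,"dy": 0,"dz": 0,"jaw": -1},
  {"rx": 0,"ry": 0,"rz": 0,"dx": 0,"dy": 0,"dz": 0,"jaw": -1},
])

```text
t: 13.88
ee_pos: [498.6, -73.4, 219.6]
eef_rot: [3.005, -0.416, 0.401]
force: [-0.7, -0.7, -0.2]
gripper_width: 0.312
```

```bash
bash v.sh w13 0
```

```text
t 13.875 tcp [498.6 -73.4 219.6] rpy [ 3.0053 -0.4165  0.4013] F.n 0.15 F [-0.68 -0.72 -0.18] w 0.3123527167741747
tip off: slope-x 0.1 y -0.3 out 3.7 ang 0.08 rx,ry shares [0.006 0.004 0.003]
tcp shift shares to out=0 [ 0.023  0.003 -0.071]
13.925 [498.53854856 -73.36455109 219.41335709] [ 3.00555259 -0.41625579  0.40110171] [ 0.14406036  0.53591637 -2.13341203] 0.3116952020429432
(np.float64(339.62807545773876), np.float64(374.4263483135583))
(np.float64(341.5862654702063), np.float64(384.58053074295077))
```

View pics/w13c.png

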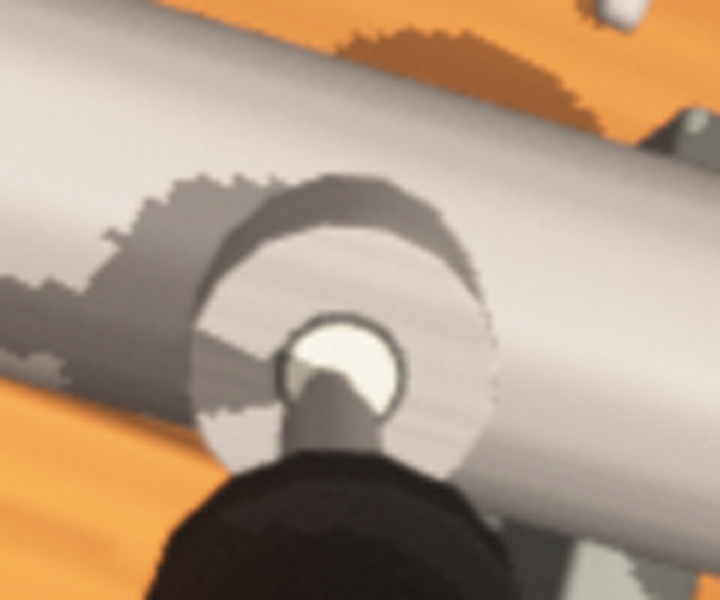

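>>> servo_tool([
  {"rx": 0.01,"ry": 0,"rz": 0,"dx": 0.035,"dy": -0.02,"dz": -0.06,"jaw": -1},
  {"rx": 0,"ry": 0,"rz": 0,"dx": 0,"dy": 0,"dz": 0,"jaw": -1},
  {"rx": 0,"ry": 0,"rz": 0,"dx": 0,"dy": 0,"dz": 0,"jaw": -1},
])

```text
t: 14.3
ee_pos: [500.5, -74.5, 216.5]
eef_rot: [3.007, -0.417, 0.401]
force: [-0.2, 1.4, -2.4]
gripper_width: 0.307
```

```bash
bash v.sh w14 -6
```

```text
t 14.3 tcp [500.5 -74.5 216.5] rpy [ 3.007  -0.4174  0.4005] F.n -2.16 F [-0.24  1.44 -2.45] w 0.30696672116406093
tip off: slope-x 0.5 y -1.4 out 0.2 ang 0.06 rx,ry shares [-0.003  0.005 -0.001]
tcp shift shares to out=-6 [ 0.036  0.029 -0.119]
14.35 [500.43237697 -74.47441964 216.46631164] [ 3.00705036 -0.41726349  0.40054469] [-0.26329787 -0.24581274 -0.46104001] 0.31023342054186764
(np.float64(330.50063675964975), np.float64(383.9607524089289))
(np.float64(341.91361523746207), np.float64(384.297234399089))
```

View pics/w14c.png

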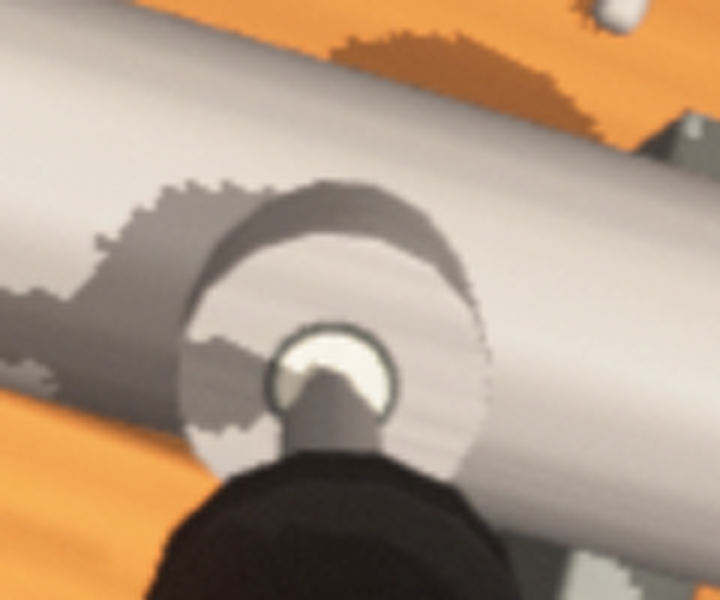

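>>> servo_tool([
  {"rx": 0,"ry": 0,"rz": 0,"dx": 0.03,"dy": 0.002,"dz": -0.07,"jaw": -1},
  {"rx": 0,"ry": 0,"rz": 0,"dx": 0,"dy": 0,"dz": 0,"jaw": -1},
  {"rx": 0,"ry": 0,"rz": 0,"dx": 0,"dy": 0,"dz": 0,"jaw": -1},
])

```text
t: 14.72
ee_pos: [502.0, -74.3, 213.7]
eef_rot: [3.006, -0.418, 0.401]
force: [-1.7, 1.0, 0.6]
gripper_width: 0.308
```

```bash
bash v.sh w15 -6
```

```text
t 14.725 tcp [502.  -74.3 213.7] rpy [ 3.0065 -0.418   0.4009] F.n 1.24 F [-1.66  1.05  0.63] w 0.30798930134257635
tip off: slope-x 0.8 y -1.4 out -3.1 ang 0.10 rx,ry shares [-0.002  0.01  -0.001]
tcp shift shares to out=-6 [ 0.005  0.026 -0.061]
14.775 [502.03539655 -74.32799126 213.61106857] [ 3.0064628  -0.41796488  0.40089889] [-2.7468743  -0.37840049  1.36419133] 0.30887685998627745
(np.float64(329.7739493196051), np.float64(394.9689807527935))
(np.float64(342.04064490237033), np.float64(384.03750662278895))
```

View pics/w15c.png

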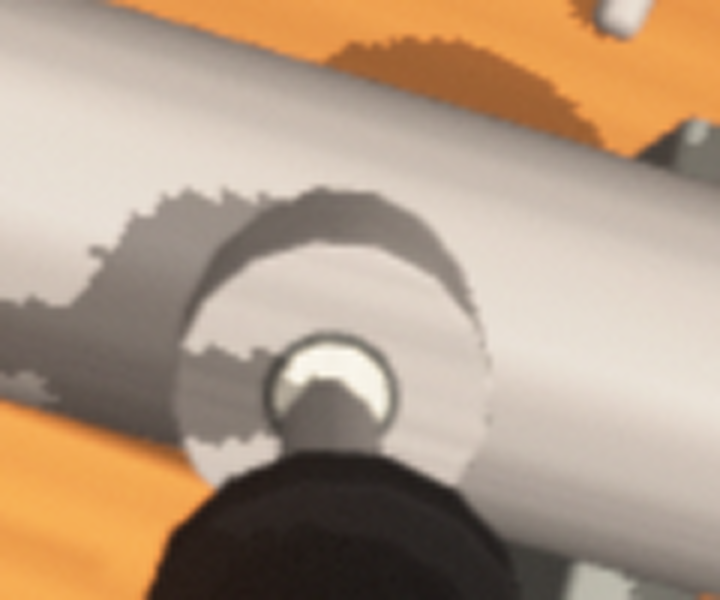

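Run:
```python
from h import *
from err import n
f=[]
for _ in range(8):
    snapshot('scene'); f.append(sense()['force']@n)
print(np.round(f,2),np.mean(f))
```

```text
Traceback (most recent call last):
  File "err.py", line 16, in <module>
    err(out=float(sys.argv[1]))
                  ~~~~~~~~^^^
IndexError: list index out of range
```

```bash
sed -i 's/^err(out=.*/if __name__=="__main__": err(out=float(sys.argv[1]))/' err.py
cat > favg.py <<'E'
from h import *
from err import n
f=[];e=[]
for _ in range(12):
    snapshot('scene'); s=sense();f.append(s['force']@n);e.append(s['ee_pos'])
print(np.round(f,2),np.mean(f),'-> push',np.mean(f)+1.42,np.mean(e,0).round(2),s['t'])
E
python3 favg.py
```

```text
[0.07 1.81 1.43 1.21 0.68 2.08 1.3  0.88 1.24 0.92 0.9  0.97] 1.1246516819898165 -> push 2.5446516819898166 [502.08 -74.35 213.51] 15.375
```

>>> servo_tool([
  {"rx": 0,"ry": 0.01,"rz": 0,"dx": 0.024,"dy": 0.002,"dz": -0.065,"jaw": -1},
  {"rx": 0,"ry": 0,"rz": 0,"dx": 0,"dy": 0,"dz": 0,"jaw": -1},
  {"rx": 0,"ry": 0,"rz": 0,"dx": 0,"dy": 0,"dz": 0,"jaw": -1},
])

```text
t: 15.75
ee_pos: [503.5, -74.2, 210.6]
eef_rot: [3.007, -0.417, 0.401]
force: [-2.9, 0.6, 1.1]
gripper_width: 0.313
```

```bash
bash v.sh w16 -6; python3 favg.py; python3 snap.py scene s16; python3 snap.py side t16; python3 -c "
import cv2
a=cv2.imread('pics/t16.png')[90:280,180:400];b=cv2.imread('pics/s16.png')[120:290,225:405]
cv2.imwrite('pics/t16c.png',cv2.resize(a,None,fx=3,fy=3,interpolation=2));cv2.imwrite('pics/s16c.png',cv2.resize(b,None,fx=3.5,fy=3.5,interpolation=2))"
```

```text
t 15.75 tcp [503.5 -74.2 210.6] rpy [ 3.0068 -0.4171  0.4008] F.n 2.22 F [-2.93  0.6   1.11] w 0.3127266925699498
tip off: slope-x 0.8 y -1.4 out -6.4 ang 0.05 rx,ry shares [-0.002  0.004 -0.001]
tcp shift shares to out=-6 [-0.025  0.024 -0.001]
15.8 [503.51558141 -74.19840687 210.60110112] [ 3.00683886 -0.41707471  0.40076657] [-2.39762398  0.14036089  2.62008821] 0.30885135153835325
(np.float64(329.75962772486037), np.float64(404.3565153014815))
(np.float64(341.96665840840376), np.float64(384.09666046969494))
[2.71 2.61 2.89 2.56 2.05 3.31 3.2  3.88 2.56 2.83 1.96 3.12] 2.807867424080787 -> push 4.227867424080786 [503.54 -74.22 210.57] 16.4
16.45 [503.53565837 -74.2071963  210.48898567] [ 3.0068479  -0.41703432  0.40075875] [-1.85474303  0.11892224  2.48597071] 0.31797394347678104
16.5 [503.53016985 -74.23071084 210.49438284] [ 3.00681926 -0.41704986  0.4007365 ] [-1.9905504   0.34210599  2.25159943] 0.3128228177773131
```

View pics/w16c.png

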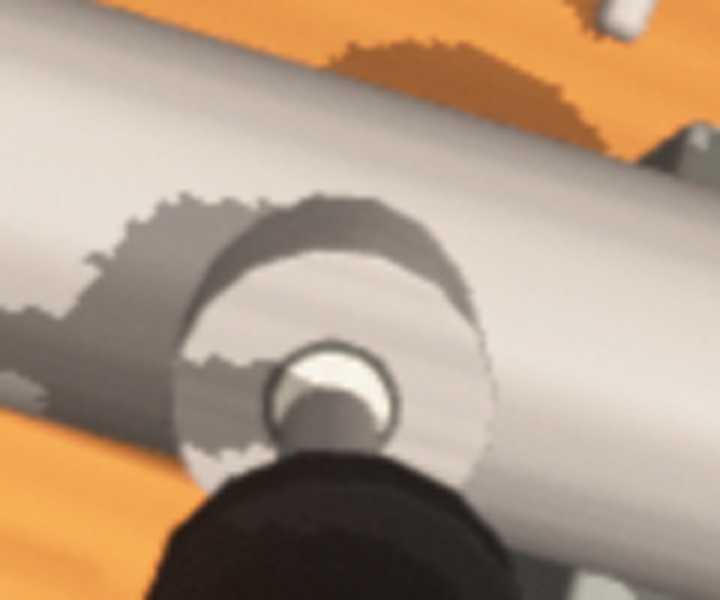

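View pics/t16c.png

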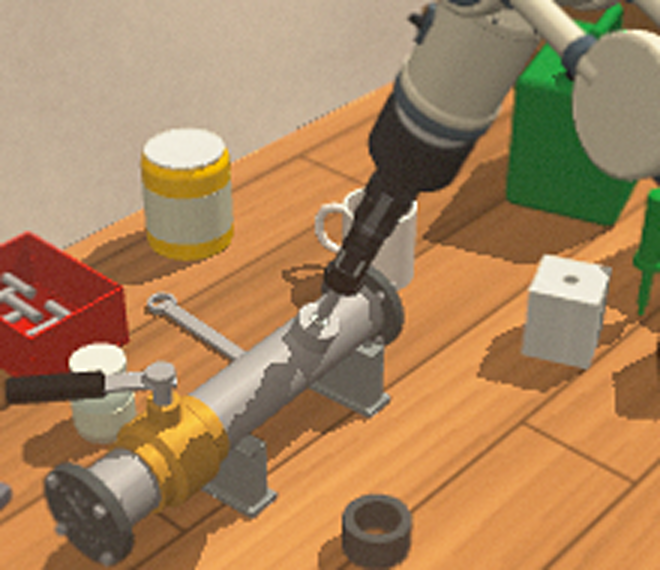

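View pics/s16c.png

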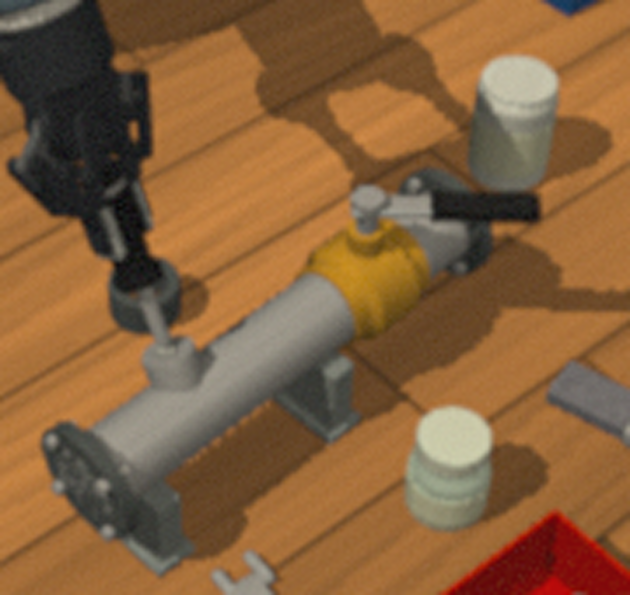

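```bash
python3 -c "
from station import *
print(finish_job())"
```

```text
the job is handed in; nothing more can be done
None
```

I set the valve to half open, took the black probe out of its stand, and handed the job in at about 16.5 s, still pressing it on the pad.

- **Valve lever:** I gripped the sleeve and turned it from about 0.24 rad. My estimates of the final angle:
  - tool heading while gripped: 0.789 rad
  - stem to sleeve, from the wrist picture: 0.79 rad
  - straight-line fit to the sleeve: 0.83 rad. It disagreed, and I discounted it because the picture cut off part of the sleeve.
- **Tip position:** the wrist picture shows the tip inside the ring with a margin on both sides, about 1–1.5 mm off centre at most. The arm's own position reading differed from the picture sideways by about 1.4 mm. I followed the picture, because I had located the ring with the same camera.
- **Squareness and press:** by the arm's pose, the probe is within about 0.1° of square to a 25° face. My depth fit of the pad gave 23–24°, but I used the stated 25°. The average push was about 4.2 N, or 6.4 mm of travel by the force, and the arm's position also gave 6.4 mm. The target was 6 mm.
- **Other things:** the last scene and side pictures showed nothing on the bench out of place, but I only compared them by eye.

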